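Take the red paint from the flap-topped paint box

ROBOT

A 7-joint arm with a two-finger parallel gripper is mounted at the origin on the work surface. World frame = base frame: x ahead of the robot, y to its left, z up, the work surface at z = 0. Lengths are in m, angles in rad, forces in N, time in s.
With the tool pointing down it reaches from about 0.425 to 0.95 m from the base axis. Payload 4.7 kg.
Tool frame: the origin (TCP) lies at the very end of the fingers, on their centre line; the grasp point (between the pads) lies 19 mm behind it; z points along the fingers, y is the line along which they close (so a half turn about z gives the same grasp; the last joint's range is limited). The gripper opens to 85 mm and grips with 20 to 120 N. Pads are 22 mm wide; open, the fingers measure 114 mm over their backs; the gripper's body (76 mm by 85 mm) begins 54 mm behind the grasp point. The pads swing forward as they close: fully open they stand 13 mm farther back than shut.
Start: joints at [1.277, 0.469, -0.049, 1.532, 0.024, 1.141, -0.082], TCP at [0.177, -0.651, 0.196] pointing down, gripper open.
Joint ranges: [-2.59, 2.59], [-0.33, 1.99], [-1.39, 1.29], [0.1, 2.45], [-1.04, 4.18], [0.21, 1.99], [-2.66, 2.66]. Speed limits (rad/s): [2.57, 2.57, 3.14, 3.14, 3.14, 3.14, 3.14].

INTERFACE

Orientations are given as a 3x3 rotation matrix whose columns are the frame's x, y, z axes.
In Python, from workcell import ctrl gives the robot as it stands.
- The arm moves only by the shell command python3 inch.py 'ROWS'. ROWS is one flat JSON list of numbers that holds 1 to 5 rows one after another, with no inner brackets; each row has 5 numbers: the opening from 0.0 (shut) to 1.0 (fully open), then dx, dy, dz in m, then a turn about the tool's z in rad; each row is the pose to reach, as a shift and turn from the pose commanded when the command began, along the tool's axes at that moment; what a row does not reach only later rows make up. A row lasts 1/12 s, in which the tool goes at most 0.0417 m and 0.125 rad, less where a joint would pass 70% of its speed; a pose out of reach is approached as far as the arm can. The fingers move at their own pace and stop on an object; the grip force is fixed at half the most. Time passes only in rows, so rows that do not move let the fingers close. It prints the time, the measured TCP pose, the force, the opening and the grip force at its end. Input that does not fit is refused with a message, and nothing moves.
- ctrl.state(): the state, without advancing time (a new reading comes with each control period).
- ctrl.get_image(name): name is "scene" or "top"; returns a dict with "frame" (420x560x3 uint8, red, green, blue), "range_z" (420x560 float32, m along the optical axis (not along the pixel's ray), 0 where there is no reading), "intrinsics" (3x3 intrinsics, pixels), "rvec" (rotation vector, rad) and "tvec" (3), from world to camera coordinates, as OpenCV has them. Camera axes: x right, y down, z forward; pixel columns grow to the right and rows downward; lengths in m; the calibration is good to about 2 mm. A picture is of the moment at which its call begins.
- ctrl.finish_job(): hands the job in; it is judged then, once.
The state is a dict: "clock": time; "joint_pos": joint angles; "joint_velocities": joint speeds; "tau": joint torques, N m; "position": TCP position; "ee_rot": TCP orientation; "ft_force": force on the tool from outside, world axes, zero at the start; "ft_torque": the same for the moment, N m; "finger_gap": opening from 0.0 (shut) to 1.0 (fully open); "grasp_force": force on a finger pad.
Only numpy, scipy, OpenCV 4.12 (cv2) and the standard library are available. Lean on these libraries where they do the work, as an engineer would, in place of code of your own. Each camera call takes 0.05 s, during which the arm holds its last target. There are 200 camera calls.

TASK

Swing the clear flap of the plywood paint box up and right over until it stays back by itself, take the red paint bottle out and stand it upright on the round green mat. Leave the flap open and leave the yellow and blue bottles standing in the box.

Things in the scene. Friction and masses are not known exactly. Their poses are not given: they have to be found in the camera images.
- paintbox: Open plywood box fixed to the table, 140 mm deep (x), 280 wide (y), walls 6 mm thick and 108 mm high, floor 6 mm thick; a clear flap covers its top. Three paint bottles stand in it in a row along y, about 78 mm apart, in any order. Origin at the centre of its underside; the hinge is along its far (+x) top edge.
- flap (a joint): Hinge angle of the clear 6 mm flap with blue edges and red pull bar: 0 shut (level), grows as it is raised, 1.57 upright, 1.9 its stop, leaning back. About 0.22 kg, swings freely; let go before upright it falls shut, past upright it falls back and rests on the stop.
- flap_bar (a point): Middle of the round red pull bar, 12 mm thick, 100 mm free length, 50 mm clear of the flap's front edge on two thin rods, in the flap's plane. y axis along the bar, parallel to the hinge; x axis points from the bar towards the hinge, whose axis is 190 mm away. Shut, it is 112 mm over the table, in front of the box, with nothing under it. Moves with the flap.
- red_paint: Red craft-paint bottle with a round white cap and a red dot on top, one of three standing in the plywood paint box. 36 mm diameter up to 62 mm height, then a cap of 26 mm diameter from 65 to 95 mm; about 75 g. Origin at the centre of its underside, z up along the bottle.
- yellow_paint: Yellow craft-paint bottle with a round white cap and a yellow dot on top, one of three standing in the plywood paint box. Same size and origin. Stays in the box.
- blue_paint: Blue craft-paint bottle with a round white cap and a blue dot on top, one of three standing in the plywood paint box. Same size and origin. Stays in the box.
- green_mat: Round green mat, 100 mm diameter, 6 mm thick, fixed on the table to the left of the box. Origin at the centre of its underside.

How it is judged:
By the outcome, as a careful person would: the job done as asked, in the order asked, and still so for the second after the job is handed in, with the robot touching nothing.
It also fails if it takes over 64 s, if anything falls off the work surface, if the arm or the gripper's body presses on something with over 40 N, if the wrist force passes 120 N, or if a joint passes its speed limit or range.

## Working session

There is one attempt and no reset: what is moved stays moved. The work goes in short steps, Python scripts to look and compute and a shell command to move; the robot and the scene stay as the last step left them, time stands still between calls to the robot, and variables do not carry over. Pictures are saved under pics/ and viewed, at most 13 in all, crops included, and the job is handed in when it is done.

```bash
ls; mkdir -p pics
python3 - <<'E'
from workcell import ctrl
import cv2,numpy as np
s=ctrl.state();print(s['clock'],s['position'],s['ee_rot'],s['finger_gap'])
for n in("scene","top"):
    d=ctrl.get_image(n);cv2.imwrite(f'pics/{n}0.png',d['frame'][:,:,::-1])
    R=cv2.Rodrigues(np.array(d['rvec'],float))[0];print(n,-R.T@np.ravel(d['tvec']),R[2],d['intrinsics'][0])
E
```

```text
inch.py
pics
workcell.py
0.0 [ 0.17650075 -0.65083086  0.19536871] [[ 9.65133503e-01  2.61757457e-01 -5.95383116e-04]
 [ 2.61758121e-01 -9.65131676e-01  1.87980826e-03]
 [-8.25692748e-05 -1.97011230e-03 -9.99998056e-01]] 0.9976189699084839
scene [ 1.18453808 -0.02497529  0.79516999] [-0.66439931  0.06999512 -0.7440929 ] [534.08017573   0.         279.30322252]
top [0.44865765 0.05532616 1.04557499] [ 0.10739996 -0.03284999 -0.99367305] [502.0987596    0.         277.60986781]
```

View pics/scene0.png

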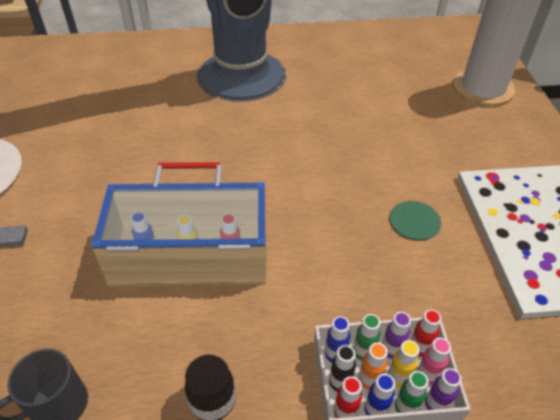

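View pics/top0.png

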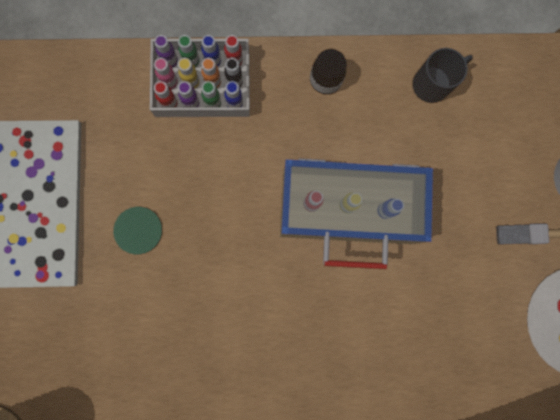

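The top view shows the red bar at about (356,265), the red cap at (315,198) and the mat at (138,230). The flap is the blue frame, with corners near (287,162), (432,168), (430,240) and (283,236).

```bash
cat > h.py <<'E'
from workcell import ctrl
import cv2,numpy as np
def ray(d,px,z):
    R=cv2.Rodrigues(np.array(d['rvec'],float))[0];c=-R.T@np.ravel(d['tvec'])
    r=R.T@np.linalg.inv(d['intrinsics'])@np.array([px[0],px[1],1.]);return c+r*(z-c[2])/r[2]
def blobs(d,lo,hi,roi,lo2=None,amin=6):
    h=cv2.cvtColor(d['frame'],cv2.COLOR_RGB2HSV);m=cv2.inRange(h,np.array(lo),np.array(hi))
    if lo[0]<3: m|=cv2.inRange(h,np.array([170,lo[1],lo[2]]),np.array([180,255,255]))
    k=np.zeros_like(m);x0,y0,x1,y1=roi;k[y0:y1,x0:x1]=m[y0:y1,x0:x1]
    c,_=cv2.findContours(k,cv2.RETR_EXTERNAL,cv2.CHAIN_APPROX_NONE)
    return [(cv2.minAreaRect(x),cv2.contourArea(x)) for x in sorted(c,key=cv2.contourArea)[::-1] if cv2.contourArea(x)>=amin]
E
python3 - <<'E'
from h import *
np.set_printoptions(precision=4,suppress=True)
t=ctrl.get_image('top');s=ctrl.get_image('scene')
for n,d,rb,rm,rr,rf in(('top',t,(315,255,395,275),(100,195,175,265),(300,180,332,215),(270,150,445,250)),('scene',s,(150,155,230,172),(380,190,450,250),(215,208,245,245),(90,178,275,255))):
    for nm,lo,hi,roi,z in(('bar',(0,120,80),(8,255,255),rb,.112),('mat',(60,60,20),(95,255,255),rm,.006),('flap',(105,120,60),(130,255,255),rf,.114),('red',(0,70,60),(8,255,255),rr,.101)):
        for r,a in blobs(d,lo,hi,roi)[:2]:
            print(n,nm,np.round(r[0],1),np.round(r[1],1),r[2],a,ray(d,r[0],z), [np.round(ray(d,p,z)[:2],4).tolist() for p in cv2.boxPoints(r)] if nm in('bar','flap') else '')
    f=d['frame'][rr[1]:rr[3],rr[0]:rr[2]][:,:,::-1];cv2.imwrite(f'pics/{n}_red.png',cv2.resize(f,None,fx=12,fy=12,interpolation=cv2.INTER_NEAREST))
E
cd pics; python3 -c "
import cv2,numpy as np
a,b=cv2.imread('top_red.png'),cv2.imread('scene_red.png');H=444
c=np.zeros((H,a.shape[1]+b.shape[1],3),np.uint8);c[:a.shape[0],:a.shape[1]]=a[:H];c[:b.shape[0],a.shape[1]:]=b[:H];cv2.imwrite('both.png',c);print(c.shape)"
```

```text
top bar [355.5 264.2] [61.2  6.2] 3.1798300743103027 298.0 [ 0.4493 -0.1178  0.112 ] [[0.4483, -0.0604], [0.4597, -0.0614], [0.4503, -0.1754], [0.4389, -0.1742]]
top mat [137. 230.] [44. 46.] 90.0 1593.5 [0.5318 0.3114 0.006 ] 
top flap [357.8 200.4] [147.2  72.4] 3.1221303939819336 1131.5 [ 0.5686 -0.1269  0.114 ] [[0.5116, 0.0168], [0.6482, 0.0055], [0.6268, -0.2741], [0.4896, -0.2582]]
top flap [355.9 234. ] [54.1  4.4] 3.094058036804199 173.0 [ 0.5053 -0.1206  0.114 ] [[0.5052, -0.0697], [0.5134, -0.0705], [0.5054, -0.1717], [0.4972, -0.1709]]
top red [316. 197.] [8. 8.] 90.0 52.0 [ 0.5786 -0.0498  0.101 ] 
top red [311.7 203.5] [15.8  7.8] 31.607501983642578 23.5 [ 0.5664 -0.0412  0.101 ] 
scene bar [188.5 165. ] [ 6. 63.] 90.0 295.5 [ 0.4499 -0.1172  0.112 ] [[0.436, -0.1756], [0.4475, -0.0589], [0.4637, -0.0593], [0.4522, -0.1748]]
scene mat [415. 220.] [36. 48.] 90.0 1356.5 [0.5358 0.3096 0.006 ] 
scene flap [177.5 214.8] [ 61.4 171.8] 89.23609924316406 1461.5 [ 0.5734 -0.134   0.114 ] [[0.4876, -0.2887], [0.512, 0.0163], [0.6512, 0.0063], [0.6285, -0.2691]]
scene flap [185.5 185.5] [ 3. 57.] 90.0 140.5 [ 0.5048 -0.1216  0.114 ] [[0.496, -0.1723], [0.506, -0.071], [0.5135, -0.0712], [0.5036, -0.1719]]
scene red [229.6 233.3] [ 8.6 19.4] 83.6598129272461 80.0 [ 0.6118 -0.0483  0.101 ] 
scene red [228.  218.5] [ 7. 10.] 90.0 59.0 [ 0.5788 -0.0497  0.101 ] 
(444, 744, 3)
```
View pics/both.png

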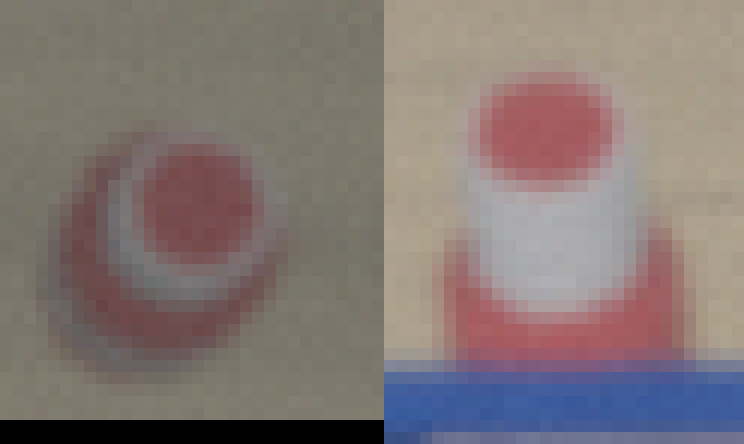

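Both views put the red bottle at (0.579,-0.050), upright, and the bar at (0.4496,-0.1175) with the box yawed about -0.082 rad. The mat is at (0.534,0.310). I'll move above the bar.

Create rem.py:
```python
# remaining shift/turn in tool axes to target x y z [angle of tool y in world]
import sys;from h import *
a=[float(v) for v in sys.argv[1:]];s=ctrl.state();R=np.array(s['ee_rot']);p=np.array(s['position'])
d=R.T@(np.array(a[:3])-p);y=np.arctan2(R[1,1],R[0,1]);t=a[3] if len(a)>3 else -0.082
print('rem',np.round(d,4),'turn',round(-(t-y),4),'t',s['clock'],'p',np.round(p,4),'F',np.round(s['ft_force'],1),'gap',round(s['finger_gap'],3),'g',round(s['grasp_force'],1))
```

```bash
python3 inch.py '[0.4,0.027,-0.029,0,-0.12,0.4,0.054,-0.059,0,-0.24,0.4,0.081,-0.088,0,-0.36,0.4,0.107,-0.118,0,-0.48,0.4,0.134,-0.147,0,-0.6]'
python3 rem.py 0.4496 -0.1175 0.18
```

```text
clock: 0.62
position: [0.2679, -0.4726, 0.1963]
ee_rot: [[0.645, 0.765, -0.0], [0.765, -0.645, 0.0], [-0.0, -0.0, -1.0]]
ft_force: [1.6, 0.3, 0.5]
finger_gap: 0.401
grasp_force: 0.0
rem [ 0.3886 -0.0899  0.0162] turn -0.6184 t 0.6167 p [ 0.2679 -0.4726  0.1963] F [1.6 0.3 0.5] gap 0.401 g 0.0
```

```bash
python3 inch.py '[0.4,0.039,-0.009,0,-0.12,0.4,0.078,-0.018,0,-0.24,0.4,0.117,-0.027,0.005,-0.36,0.4,0.156,-0.036,0.01,-0.48,0.4,0.195,-0.045,0.016,-0.6]'
python3 rem.py 0.4496 -0.1175 0.18
```

```text
clock: 1.03
position: [0.3604, -0.2953, 0.1806]
ee_rot: [[0.1, 0.995, 0.001], [0.995, -0.1, -0.001], [-0.001, 0.001, -1.0]]
ft_force: [1.2, 0.8, 0.4]
finger_gap: 0.398
grasp_force: 0.0
rem [0.1858 0.071  0.0005] turn -0.0184 t 1.0333 p [ 0.3604 -0.2953  0.1806] F [1.2 0.8 0.4] gap 0.398 g 0.0
```

```bash
python3 inch.py '[0.4,0.037,0.014,0,-0.018,0.4,0.074,0.028,0,-0.018,0.4,0.111,0.042,0,-0.018,0.4,0.15,0.057,0,-0.018,0.4,0.186,0.071,0,-0.018]'
python3 inch.py '[0.4,0,0,0,0,0.4,0,0,0,0]' >/dev/null
python3 rem.py 0.4496 -0.1175 0.093
```

```text
clock: 1.45
position: [0.4507, -0.1174, 0.1807]
ee_rot: [[0.088, 0.996, 0.001], [0.996, -0.088, -0.0], [-0.0, 0.001, -1.0]]
ft_force: [0.5, -0.2, 0.6]
finger_gap: 0.397
grasp_force: 0.0
rem [-0.0004 -0.0013  0.0876] turn -0.0004 t 1.6167 p [ 0.4508 -0.1172  0.1806] F [-0.8 -0.9 -0.7] gap 0.4 g 0.0
```

```bash
python3 inch.py '[0.4,0,-0.001,0.03,0,0.4,0,-0.001,0.06,0,0.4,0,-0.001,0.087,0,0.4,0,-0.001,0.087,0]' | grep force
python3 inch.py '[0,0,0,0,0,0,0,0,0,0,0,0,0,0,0,0,0,0,0,0,0,0,0,0,0]'
python3 rem.py 0.4496 -0.1175 0.093
```

```text
ft_force: [-0.1, -0.3, 0.4]
grasp_force: 0.0
clock: 2.37
position: [0.4499, -0.1198, 0.0946]
ee_rot: [[0.088, 0.996, 0.002], [0.996, -0.088, -0.001], [-0.001, 0.002, -1.0]]
ft_force: [-0.7, -0.2, -0.4]
finger_gap: -0.003
grasp_force: 0.0
rem [ 0.0023 -0.0005  0.0016] turn -0.0064 t 2.3667 p [ 0.4499 -0.1198  0.0946] F [-0.7 -0.2 -0.4] gap -0.003 g 0.0
```

Run:
```python
from h import *
a=ctrl.get_image('scene')['frame'][60:260,90:290,::-1];b=ctrl.get_image('top')['frame'][170:370,270:470,::-1]
cv2.imwrite('pics/m1.png',cv2.resize(np.hstack([a,b]),None,fx=2,fy=2,interpolation=cv2.INTER_CUBIC))
```

```text
(no output)
```

View pics/m1.png

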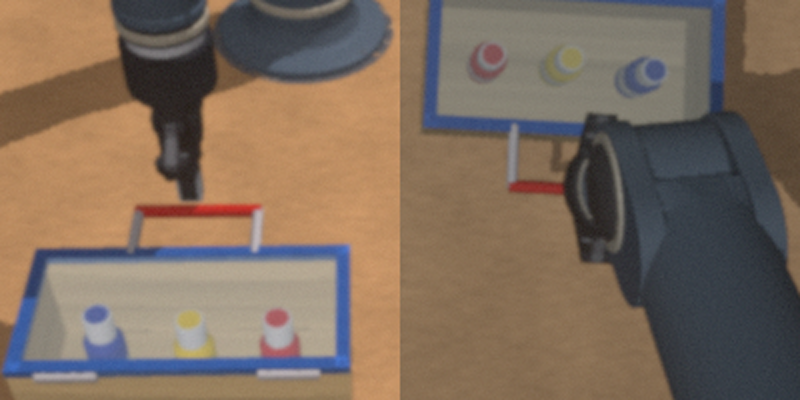

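The fingertips show at about full-frame (185,157), just behind or above the bar at (188,165), so they closed without it. I'll compare this with where the TCP should project and check the depth there.

Run:
```python
from h import *
np.set_printoptions(precision=4,suppress=True)
d=ctrl.get_image('scene');K=d['intrinsics'];rv=np.array(d['rvec'],float);tv=np.array(d['tvec'],float)
s=ctrl.state();print('TCP px',cv2.projectPoints(np.array([s['position']],float),rv,tv,K,None)[0].ravel())
R=cv2.Rodrigues(rv)[0]
def pt(u,v):
    z=d['range_z'][v,u];return R.T@(z*np.linalg.inv(K)@[u,v,1]-tv.ravel())
for u,v in[(184,148),(185,152),(186,156),(175,152),(188,162),(188,165),(170,165),(210,165),(188,168)]:print(u,v,d['frame'][v,u],pt(u,v))
```

```text
TCP px [188.4107 171.9184]
184 148 [50 41 38] [ 0.4939 -0.1143  0.1925]
185 152 [51 41 40] [ 0.4628 -0.1178  0.156 ]
186 156 [50 41 40] [ 0.4644 -0.1171  0.1477]
175 152 [184 137  97] [ 0.2829 -0.1627 -0.0015]
188 162 [163  91  66] [ 0.4484 -0.1174  0.1182]
188 165 [157  45  38] [ 0.4538 -0.1176  0.1157]
170 165 [137  41  31] [ 0.4486 -0.1509  0.1139]
210 165 [172  44  36] [ 0.4563 -0.0774  0.1144]
188 168 [151  92  65] [ 0.4566 -0.1182  0.1108]
```

Run:
```python
from h import *
d=ctrl.get_image('scene')
a=d['frame'][100:180,140:240,::-1]
cv2.imwrite('pics/m2.png',cv2.resize(a,None,fx=7,fy=7,interpolation=cv2.INTER_NEAREST))
s=ctrl.state();print({k:np.round(v,3).tolist() for k,v in s.items()})
```

```text
{'clock': 2.567, 'joint_pos': [0.652, 0.312, -0.569, 2.099, 0.235, 0.791, -0.15], 'joint_velocities': [-0.002, 0.006, 0.001, 0.002, 0.0, -0.0, -0.0], 'tau': [0.029, -33.27, -3.444, -18.181, 0.01, -0.002, 0.001], 'position': [0.449, -0.119, 0.094], 'ee_rot': [[0.088, 0.996, 0.001], [0.996, -0.088, -0.0], [-0.0, 0.001, -1.0]], 'ft_force': [-0.701, 0.216, -0.276], 'ft_torque': [0.046, -0.018, -0.045], 'grasp_force': 0.0, 'finger_gap': 0.003}
```

View pics/m2.png

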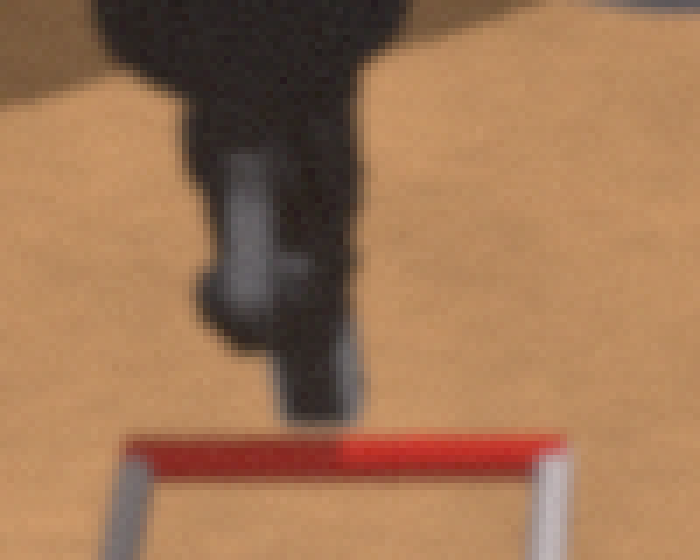

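The fingers are shut with their ends at about row 160, apparently above the bar, although the reported TCP is 0.094. I'll check the tip height with the point cloud from both views.

```bash
cat >> h.py <<'E'
def cloud(d):
    R=cv2.Rodrigues(np.array(d['rvec'],float))[0];z=d['range_z'];v,u=np.indices(z.shape)
    P=(np.stack([u,v,np.ones_like(u)],-1)@np.linalg.inv(d['intrinsics']).T)*z[...,None]-np.ravel(d['tvec'])
    return P@R
E
python3 - <<'E'
from h import *
np.set_printoptions(precision=3,suppress=True)
d=ctrl.get_image('scene');P=cloud(d)
for v in range(136,164,2):
    r=[u for u in range(165,205) if d['frame'][v,u].max()<110]
    if r: print(v,r[0],r[-1],np.median(P[v,r],0))
E
```

```text
136 171 190 [ 0.467 -0.119  0.197]
138 170 190 [ 0.5   -0.117  0.221]
140 169 189 [ 0.505 -0.118  0.221]
142 168 189 [ 0.508 -0.119  0.219]
144 169 189 [ 0.509 -0.119  0.216]
146 170 189 [ 0.505 -0.12   0.207]
148 172 189 [ 0.492 -0.12   0.192]
150 178 189 [ 0.463 -0.12   0.162]
152 179 189 [ 0.462 -0.12   0.155]
154 180 190 [ 0.463 -0.118  0.151]
156 180 189 [ 0.462 -0.12   0.147]
158 181 189 [ 0.462 -0.12   0.14 ]
160 183 187 [ 0.456 -0.121  0.131]
```

Tip bottom is at about z 0.136, some 42 mm above the reported TCP, with x and y agreeing. The reported height seems to be biased, or the fingers shorter than stated. I'll open, go about 42 mm lower while watching force, and check again with the camera.

```bash
python3 inch.py '[0.4,0,0,0,0,0.4,0,0,0,0,0.4,0,0,0,0,0.4,0,0,0.01,0,0.4,0,0,0.02,0]' | grep force
python3 inch.py '[0.4,0,0,0.01,0,0.4,0,0,0.022,0,0.4,0,0,0.022,0]'
python3 - <<'E'
from h import *
np.set_printoptions(precision=3,suppress=True)
d=ctrl.get_image('scene');P=cloud(d)
for v in range(150,184,2):
    r=[u for u in range(165,205) if d['frame'][v,u].max()<110]
    if r: print(v,r[0],r[-1],np.median(P[v,r],0))
cv2.imwrite('pics/m3.png',cv2.resize(d['frame'][100:200,140:240,::-1],None,fx=6,fy=6,interpolation=cv2.INTER_NEAREST))
E
```

```text
ft_force: [-0.9, -0.5, 0.2]
grasp_force: 0.0
clock: 3.28
position: [0.4468, -0.119, 0.0486]
ee_rot: [[0.088, 0.996, -0.005], [0.996, -0.088, 0.002], [0.001, -0.005, -1.0]]
ft_force: [-0.1, 0.3, 0.4]
finger_gap: 0.403
grasp_force: 0.0
150 173 193 [ 0.478 -0.118  0.174]
152 173 193 [ 0.473 -0.119  0.165]
154 174 193 [ 0.471 -0.12   0.158]
156 173 193 [ 0.473 -0.119  0.155]
158 172 193 [ 0.508 -0.118  0.183]
160 171 194 [ 0.51  -0.118  0.181]
162 171 191 [ 0.513 -0.121  0.179]
164 172 191 [ 0.511 -0.121  0.172]
166 173 191 [ 0.507 -0.122  0.164]
168 174 192 [ 0.505 -0.12   0.158]
170 175 191 [ 0.5   -0.123  0.149]
172 176 191 [ 0.495 -0.122  0.138]
174 177 191 [ 0.495 -0.122  0.134]
176 182 191 [ 0.478 -0.121  0.111]
178 182 191 [ 0.478 -0.121  0.105]
180 183 192 [ 0.476 -0.12   0.099]
182 183 190 [ 0.477 -0.123  0.095]
```

View pics/m3.png

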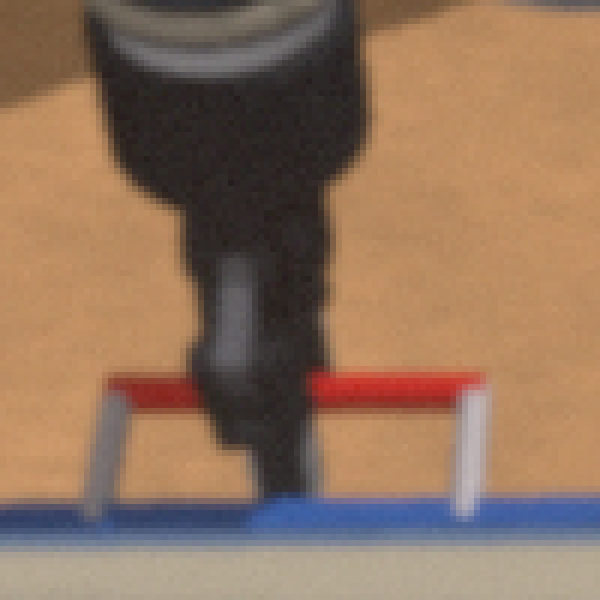

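The near finger now passes in front of the red bar, with its tip near z 0.093, so the bar is straddled. The offset of about 44 mm is confirmed, so I'll close.

```bash
python3 inch.py '[0,0,0,0,0,0,0,0,0,0,0,0,0,0,0,0,0,0,0,0,0,0,0,0,0]'
```

```text
clock: 3.75
position: [0.4491, -0.1194, 0.0516]
ee_rot: [[0.088, 0.996, 0.0], [0.996, -0.088, -0.0], [-0.0, 0.0, -1.0]]
ft_force: [-0.0, 1.5, -0.2]
finger_gap: 0.122
grasp_force: 58.3
```

```bash
python3 inch.py '[0,0,0.0016,-0.0246,0,0,0,0.0064,-0.0488,0,0,0,0.0143,-0.0722,0,0,0,0.0251,-0.0944,0,0,0,0.0387,-0.115,0]'
```

```text
clock: 4.17
position: [0.4882, -0.1225, 0.1678]
ee_rot: [[0.088, 0.996, 0.002], [0.996, -0.088, -0.0], [0.0, 0.002, -1.0]]
ft_force: [4.5, 0.5, -6.4]
finger_gap: 0.118
grasp_force: 58.3
```

```bash
python3 inch.py '[0,0,0,0,0,0,0,0,0,0]'
python3 - <<'E'
from h import *
d=ctrl.get_image('scene')
cv2.imwrite('pics/m4.png',d['frame'][0:280,40:440,::-1])
E
```

```text
clock: 4.33
position: [0.488, -0.1225, 0.1675]
ee_rot: [[0.088, 0.996, 0.001], [0.996, -0.088, -0.0], [-0.0, 0.001, -1.0]]
ft_force: [-3.1, 1.3, 0.0]
finger_gap: 0.117
grasp_force: 59.2
```

View pics/m4.png

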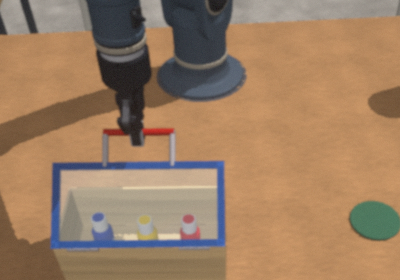

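The flap is lifting with the bar still held at about (137,131) in the crop. Continuing the arc.

```bash
python3 inch.py '[0,0,0.0162,-0.0186,0,0,0,0.0347,-0.035,0,0,0,0.0551,-0.0489,0,0,0,0.0772,-0.0599,0,0,0,0.1005,-0.0681,0]'
```

```text
clock: 4.8
position: [0.5874, -0.1308, 0.2365]
ee_rot: [[0.087, 0.996, -0.001], [0.996, -0.087, -0.0], [-0.0, -0.001, -1.0]]
ft_force: [-3.7, 2.5, 4.7]
finger_gap: 0.12
grasp_force: 60.8
```

```bash
python3 inch.py '[0,0,0.0223,-0.0047,0,0,0,0.0468,-0.0069,0,0,0,0.0715,-0.0058,0,0,0,0.094,-0.0019,0,0,0,0.094,-0.0019,0]'
```

```text
clock: 5.22
position: [0.6857, -0.1386, 0.2353]
ee_rot: [[0.087, 0.996, 0.005], [0.996, -0.087, 0.003], [0.003, 0.004, -1.0]]
ft_force: [1.7, 1.9, 3.9]
finger_gap: 0.118
grasp_force: 63.8
```

```bash
python3 inch.py '[0.6,0,0,0,0,0.6,0,0,0,0,0.6,0,0,0,0,0.6,0,0,0,0,0.6,0,0,0,0]'|grep -E "force|gap"
python3 inch.py '[0.6,0,0.006,-0.03,0,0.6,0,0.006,-0.06,0,0.6,0,0.006,-0.09,0,0.6,0,0.006,-0.12,0,0.6,0,0.006,-0.12,0]'
python3 rem.py 0.579 -0.050 0.3;python3 - <<'E'
from h import *
d=ctrl.get_image('scene');e=ctrl.get_image('top')
cv2.imwrite('pics/m5.png',np.hstack([d['frame'][0:300,20:420,::-1],e['frame'][100:400,100:500,::-1]]))
E
```

```text
ft_force: [0.4, -1.1, 0.6]
finger_gap: 0.603
grasp_force: 0.1
clock: 6.05
position: [0.6895, -0.1403, 0.3643]
ee_rot: [[0.089, 0.996, 0.012], [0.996, -0.089, -0.002], [-0.0, 0.012, -1.0]]
ft_force: [-0.6, 0.8, 1.0]
finger_gap: 0.6
grasp_force: 0.0
rem [ 0.0801 -0.1188  0.0628] turn -0.0068 t 6.05 p [ 0.6895 -0.1403  0.3643] F [-0.6  0.8  1. ] gap 0.6 g 0.0
```

View pics/m5.png

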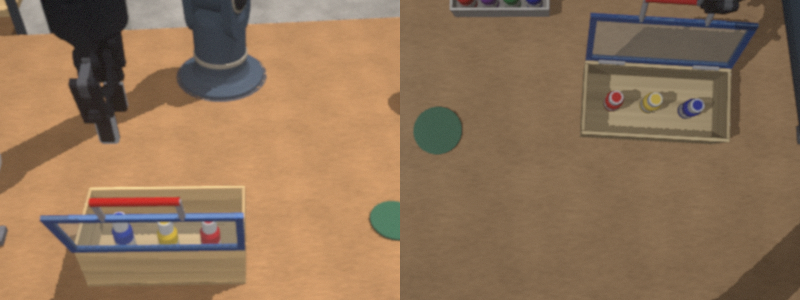

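The flap rests open and the three bottles stand untouched, with the red one at about (615,99) in the right-hand crop. I'll re-measure the red dot from the top view and move over it, still high.

```bash
python3 - <<'E'
from h import *
d=ctrl.get_image('top')
for r,a in blobs(d,(0,90,60),(8,255,255),(295,180,335,215))[:2]:print(r,a,ray(d,r[0],.101))
P=cloud(d);print(np.round(P[194:202:2,312:320:2].reshape(-1,3)[:,:],3)[::3])
E
python3 inch.py '[0.5,0.02,-0.03,0,0,0.5,0.04,-0.06,0,0,0.5,0.06,-0.09,0,0,0.5,0.08,-0.119,0,0,0.5,0.08,-0.119,0,0]'
python3 rem.py 0.579 -0.050 0.14
```

```text
((311.65570068359375, 201.71311950683594), (17.28498077392578, 12.803688049316406), 39.80556869506836) 75.0 [ 0.56975191 -0.04122028  0.101     ]
((316.0, 196.5), (9.0, 8.0), 90.0) 61.0 [ 0.57955884 -0.04986149  0.101     ]
[[ 0.584 -0.042  0.102]
 [ 0.584 -0.054  0.101]
 [ 0.58  -0.05   0.103]
 [ 0.577 -0.046  0.099]
 [ 0.573 -0.042  0.103]
 [ 0.573 -0.053  0.101]]
clock: 6.62
position: [0.5704, -0.0442, 0.3558]
ee_rot: [[0.08, 0.997, -0.004], [0.997, -0.08, 0.0], [-0.0, -0.004, -1.0]]
ft_force: [-0.1, 1.0, 0.7]
finger_gap: 0.502
grasp_force: 0.0
rem [-0.005   0.01    0.2158] turn 0.0021 t 6.6167 p [ 0.5704 -0.0442  0.3558] F [-0.1  1.   0.7] gap 0.502 g 0.0
```

```bash
python3 inch.py '[0.5,0,0,0,0,0.5,0,0,0,0]' >/dev/null; python3 rem.py 0.579 -0.050 0.2
python3 inch.py '[0.5,0,0.001,0.035,0,0.5,0,0.001,0.07,0,0.5,0,0.001,0.105,0,0.5,0,0.001,0.14,0,0.5,0,0.001,0.16,0]' >/dev/null
python3 inch.py '[0.5,0,0,0.03,0,0.5,0,0,0.06,0,0.5,0,0,0.09,0,0.5,0,0,0.095,0,0.5,0,0,0.095,0]' |grep force
python3 rem.py 0.579 -0.050 0.033
```

```text
rem [0.0018 0.0035 0.1555] turn -0.007 t 6.7833 p [ 0.5755 -0.0514  0.3555] F [-0.6 -0.7  0.5] gap 0.503 g 0.0
ft_force: [-0.4, 0.6, -0.1]
grasp_force: 0.0
rem [0.0018 0.0038 0.0655] turn -0.0075 t 7.6167 p [ 0.5755 -0.0515  0.0985] F [-0.4  0.6 -0.1] gap 0.5 g 0.0
```

```bash
python3 inch.py '[0.5,0.002,0.004,0.02,0,0.5,0.002,0.004,0.025,0,0.5,0.002,0.004,0.025,0]' |grep force
python3 rem.py 0.579 -0.050 0.033
python3 - <<'E'
from h import *
np.set_printoptions(precision=3,suppress=True)
d=ctrl.get_image('scene');P=cloud(d)
for v in range(180,226,3):
    r=[u for u in range(205,255) if d['frame'][v,u].max()<95]
    if r: print(v,r[0],r[-1],np.median(P[v,r],0))
cv2.imwrite('pics/m6.png',cv2.resize(d['frame'][140:260,160:300,::-1],None,fx=5,fy=5,interpolation=cv2.INTER_NEAREST))
E
```

```text
ft_force: [0.4, 0.7, 0.2]
grasp_force: 0.0
rem [-0.0011 -0.0021  0.0434] turn -0.0065 t 7.8667 p [ 0.5812 -0.0491  0.0764] F [0.4 0.7 0.2] gap 0.496 g 0.0
180 211 234 [ 0.616 -0.049  0.233]
183 211 234 [ 0.618 -0.051  0.227]
186 213 233 [ 0.618 -0.05   0.222]
189 213 233 [ 0.621 -0.048  0.218]
192 213 234 [ 0.609 -0.047  0.197]
195 214 234 [ 0.601 -0.047  0.184]
198 214 234 [ 0.608 -0.048  0.184]
201 213 234 [ 0.642 -0.046  0.215]
204 213 233 [ 0.646 -0.05   0.212]
207 214 232 [ 0.647 -0.052  0.206]
210 215 232 [ 0.643 -0.053  0.194]
222 222 230 [ 0.691 -0.048  0.222]
225 222 230 [ 0.687 -0.049  0.211]
```

View pics/m6.png

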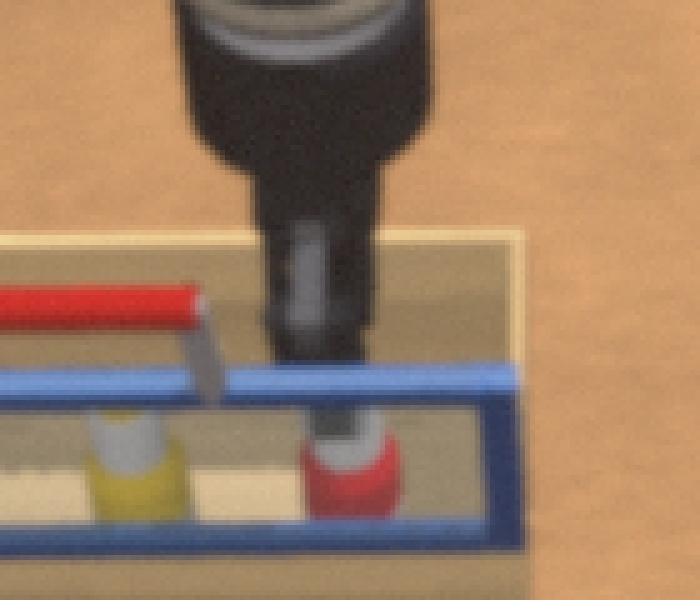

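The near fingertip ends at about row 227, column 228, right in front of the red cap. That puts the tip at z≈0.120 against a reported 0.076, the same 44 mm offset. I'll lower 40 mm and close on the cap.

```bash
python3 inch.py '[0.5,-0.001,-0.002,0.015,0,0.5,-0.001,-0.002,0.03,0,0.5,-0.001,-0.002,0.04,0,0.5,-0.001,-0.002,0.04,0,0.5,-0.001,-0.002,0.04,0]' |grep force
python3 inch.py '[0,0,0,0,0,0,0,0,0,0,0,0,0,0,0,0,0,0,0,0,0,0,0,0,0]'
```

```text
ft_force: [-0.2, 0.7, 0.8]
grasp_force: 0.0
clock: 8.75
position: [0.58, -0.0495, 0.0377]
ee_rot: [[0.088, 0.996, 0.002], [0.996, -0.088, -0.0], [-0.0, 0.002, -1.0]]
ft_force: [-0.7, -0.1, 5.8]
finger_gap: 0.285
grasp_force: 59.0
```

```bash
python3 inch.py '[0,0,0,-0.02,0,0,0,0,-0.05,0,0,0,0,-0.085,0,0,0,0,-0.12,0,0,0,0,-0.15,0]' | grep -E "force|gap"
python3 inch.py '[0,0,0,0,0]' >/dev/null; python3 rem.py 0.534 0.310 0.188
```

```text
ft_force: [0.8, -0.2, -1.3]
finger_gap: 0.285
grasp_force: 59.0
rem [ 0.3533 -0.0805  0.0042] turn -0.006 t 9.25 p [ 0.5831 -0.049   0.1932] F [ 0.6 -0.6 -0.6] gap 0.284 g 59.0
```

```bash
python3 inch.py '[0,0.025,-0.006,0,0,0,0.06,-0.014,0,0,0,0.095,-0.022,0,0,0,0.13,-0.03,0,0,0,0.165,-0.038,0,0]' >/dev/null
python3 inch.py '[0,0.035,-0.008,0,0,0,0.07,-0.016,0,0,0,0.105,-0.024,0,0,0,0.14,-0.032,0,0,0,0.17,-0.039,0,0]' >/dev/null
python3 inch.py '[0,0.017,-0.003,0,0,0,0.017,-0.003,0,0,0,0.017,-0.003,0,0]'; python3 rem.py 0.534 0.310 0.038
```

```text
clock: 10.33
position: [0.5293, 0.3089, 0.1857]
ee_rot: [[0.085, 0.996, -0.001], [0.996, -0.085, -0.001], [-0.001, -0.001, -1.0]]
ft_force: [0.2, -0.8, -0.9]
finger_gap: 0.286
grasp_force: 59.1
rem [0.0016 0.0047 0.1477] turn -0.0034 t 10.3333 p [0.5293 0.3089 0.1857] F [ 0.2 -0.8 -0.9] gap 0.286 g 59.1
```

```bash
python3 inch.py '[0,0.002,0.004,0.035,0,0,0.002,0.004,0.07,0,0,0.002,0.004,0.1,0,0,0.002,0.004,0.12,0,0,0.002,0.004,0.13,0]' |grep force
python3 inch.py '[0,0,0,0,0,0,0,0,0,0,0,0,0,0,0]' |grep -E "force|pos"
python3 - <<'E'
from h import *
np.set_printoptions(precision=4,suppress=True)
d=ctrl.get_image('scene');s=ctrl.state()
cv2.imwrite('pics/m7.png',cv2.resize(d['frame'][130:250,350:490,::-1],None,fx=5,fy=5,interpolation=cv2.INTER_NEAREST))
E
```

```text
ft_force: [-0.2, -0.7, -0.5]
grasp_force: 59.1
position: [0.5357, 0.3101, 0.0581]
ft_force: [1.0, 0.1, 0.2]
grasp_force: 59.1
```

View pics/m7.png

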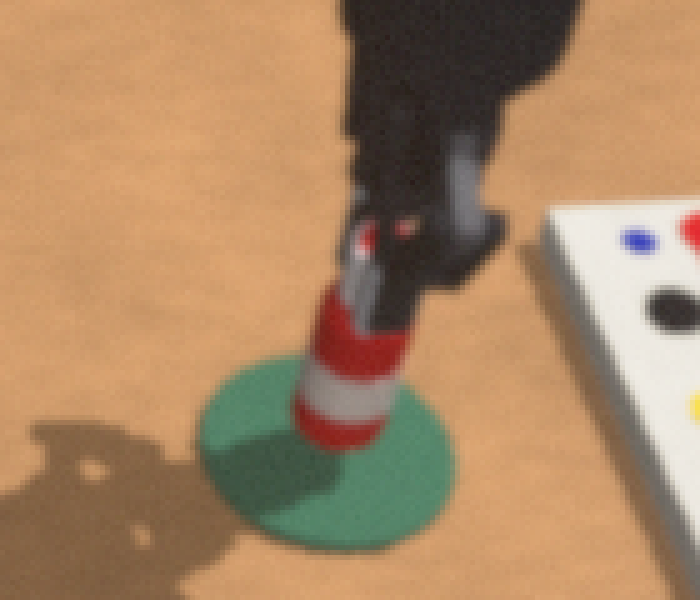

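The bottle is held upright over the mat, its base near crop (340,440) and about 20 mm up. I'll lower gently until contact.

```bash
python3 inch.py '[0,0,0,0.006,0,0,0,0,0.012,0,0,0,0,0.016,0,0,0,0,0.016,0]' |grep -E "force|pos"
python3 inch.py '[0,0,0,0.001,0,0,0,0,0.002,0,0,0,0,0.003,0,0,0,0,0.003,0]' |grep -E "force|pos"
```

```text
position: [0.5337, 0.3092, 0.0393]
ft_force: [0.2, 0.1, -0.8]
grasp_force: 59.1
position: [0.5345, 0.3101, 0.0378]
ft_force: [-1.0, 0.1, 1.1]
grasp_force: 59.4
```

```bash
python3 inch.py '[0,0,0,0.001,0,0,0,0,0.001,0,0,0,0,0.001,0]' |grep -E "force|pos"
python3 inch.py '[0,0,0,0.001,0,0,0,0,0.001,0,0,0,0,0.001,0]' |grep -E "force|pos"
```

```text
position: [0.5345, 0.3103, 0.0378]
ft_force: [-2.8, -2.4, 7.0]
grasp_force: 60.0
position: [0.5346, 0.3104, 0.0377]
ft_force: [-3.7, -2.7, 12.8]
grasp_force: 60.6
```

Contact. I'll release, rise clear and check.

```bash
python3 inch.py '[0.4,0,0,-0.001,0,0.5,0,0,-0.001,0,0.5,0,0,-0.001,0,0.5,0,0,-0.001,0]' |grep force
python3 inch.py '[0.5,0,0,-0.015,0,0.5,0,0,-0.04,0,0.5,0,0,-0.08,0,0.5,0,0,-0.12,0,0.5,0,0,-0.15,0]'|grep -E "pos|force"
python3 inch.py '[0.5,0,-0.03,0,0,0.5,0,-0.06,0,0,0.5,0,-0.07,0,0,0.5,0,-0.07,0,0]'|grep -E "pos|force"
python3 - <<'E'
from h import *
d=ctrl.get_image('scene');e=ctrl.get_image('top')
cv2.imwrite('pics/m8.png',np.hstack([d['frame'][20:320,80:480,::-1],e['frame'][100:400,60:460,::-1]]))
for r,a in blobs(d,(0,90,60),(8,255,255),(380,150,450,250))[:3]:print(r,a,ray(d,r[0],.101))
E
```

```text
ft_force: [-0.1, 0.5, -1.0]
grasp_force: 0.0
position: [0.5348, 0.3105, 0.1893]
ft_force: [1.3, 0.5, 0.7]
grasp_force: 0.0
position: [0.4617, 0.3167, 0.1866]
ft_force: [-0.2, 0.4, 0.1]
grasp_force: 0.0
((419.92120361328125, 203.545654296875), (19.19586753845215, 17.843137741088867), 14.931416511535645) 229.0 [0.57731052 0.28831876 0.101     ]
((414.0391540527344, 221.57473754882812), (17.359603881835938, 8.351699829101562), 17.354022979736328) 75.0 [0.61718817 0.26672266 0.101     ]
((425.00006103515625, 185.00001525878906), (9.899494171142578, 8.485280990600586), 45.0) 66.0 [0.53348261 0.3101967  0.101     ]
```

View pics/m8.png

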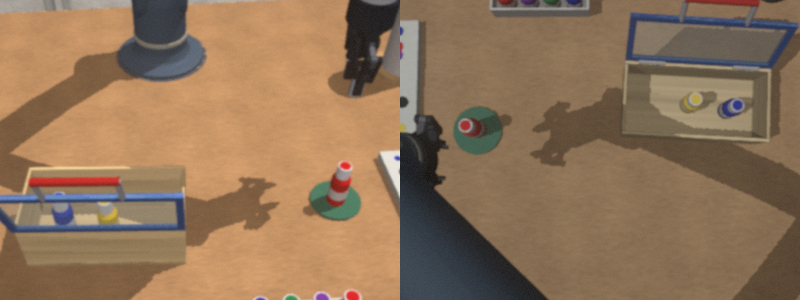

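The red bottle stands centred on the mat, with its dot at (0.533,0.310) at upright height. The flap is back, and yellow and blue stand in the box. I'm handing in.

```bash
python3 -c "
from workcell import ctrl
print(ctrl.finish_job())"
```

```text
the job is handed in; nothing more can be done
None
```

The job is handed in: the last picture showed the flap leaning back open, the red bottle upright at the centre of the green mat, and the yellow and blue bottles standing in the box, at about 13 s of the 64 s allowed; my first try at the bar closed on nothing because the reported tool height was about 44 mm too low, which I then corrected for.

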